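# Line up the drone's crosswise propeller for packing

## Task

The drone on the cutting mat is about to be packed, but its front-left propeller stands crosswise (the nose is the camera end; left is as seen from the tail looking forward). With the fingertips, gently push a blade of that propeller round, either way, until the propeller lies fore and aft in line with the drone's body like the other three, then take the hand away. Grip or lift nothing, do not shift the drone, and leave the other propellers and the things lying on the mat alone.

Things in the scene. Friction and masses are not known exactly. Their poses are not given: they have to be found in the camera images.
- drone: loose open-frame quadcopter of dark carbon plate, 0.4 to 0.55 kg, level on 28 mm rubber feet. Origin: under its centre, on the bench; x to the nose (grey camera with a round lens between two plates, to x = 100 mm), y to its left, z up. Motor shafts at x = +-88, y = +-88 mm. Body 140 x 40 mm, top 67 mm above the bench. At the tail a white plug and a black antenna with a mushroom cap, 95 mm high.
- prop_fl_hub (a point): the hub of the front-left propeller, on the motor shaft at mid-height of the blades, 57.5 mm above the bench. A nut and shaft end rise 13 mm above this point; the 28 mm motor bell beneath has its crown 4 mm and its rim 6 mm lower. The space under the blades outboard of the motor is empty down to the mat. Axes as the propeller's.
- prop_fl: the front-left propeller, the one to turn: light grey, two blades, 127 mm across, up to 14 mm wide, twisted (7 mm from lower to upper edge). Origin at the hub, mid-height of the blades, which run along +x and -x; z up. It turns freely either way, needs about 0.2 N at mid-blade and stays where left. At the start it stands 54 to 90 degrees off the drone's fore-and-aft line.
- prop_fr: the front-right propeller, same as the front-left one and already within 5 degrees of fore and aft; to be left alone. Origin and axes as for the front-left one.
- prop_rl: the rear-left propeller, same as the front-left one and already within 5 degrees of fore and aft; to be left alone. Origin and axes as for the front-left one.
- prop_rr: the rear-right propeller, same as the front-left one and already within 5 degrees of fore and aft; to be left alone. Origin and axes as for the front-left one.
- spare_prop: loose spare propeller of the same kind lying flat on the mat, 127 mm long, 8 mm high; not to be touched. Origin: centre of its underside; blades along x.
- battery: dark battery pack, a box 76 x 36 x 32 mm high with a small plug on one end, on the mat; not to be touched. Origin: centre of its underside, long side along x.
- jar: small screw jar, 44 mm in diameter, 50 mm high, on the mat; not to be touched. Origin: centre of its underside.
- spanner: T-handled socket spanner for propeller nuts lying on the mat, 102 mm long, 70 mm over the handle, 13 mm high; not to be touched. Origin: on the bench under the middle of the shaft; socket end at +x, handle across at x = -41 mm.

How it is judged:
On the way, in this order (a step that is already met when the one before it is completed fails the run):
1. the fingers touch the front-left propeller while it still stands crosswise (contact force between the fingers and prop_fl above 0.03 N and angle between the x axis of prop_fl and the x axis of drone, either way round above 0.5 rad), for 0.02 s.
2. the front-left propeller is brought in line with the body (angle between the x axis of prop_fl and the x axis of drone, either way round below 0.22 rad), for 0.1 s.
At the end, for the whole second after the job is handed in: The front-left propeller is at rest within 0.22 rad (about 12 degrees) of the drone's fore-and-aft line, the other three within 0.25 rad of it, the drone stands level on its feet within 15 mm of where it stood, and the four things on the mat are within 15 mm of where they lay (angle between the x axis of prop_fl and the x axis of drone, either way round below 0.22 rad and angle between the x axis of each of prop_fr, prop_rl, prop_rr and the x axis of drone, either way round below 0.25 rad and angular speed of prop_fl below 0.2 rad/s and distance of each of drone, spare_prop, battery, jar, spanner from where it was at the start of the episode below 0.015 m and angle between drone's own z axis and vertical below 0.05 rad and linear speed of drone below 0.02 m/s); the robot touches nothing.
It fails at once if the robot presses on the drone or a propeller harder than 8 N (a jab from above, a shove or a pinch) (contact force between any of the fingers, the arm and drone above 8 N).
It fails at once if the drone is lifted, tipped or shifted by more than 20 mm or its nose-to-tail line is swung round (height (world z) of drone above 0.01 m or angle between drone's own z axis and vertical above 0.15 rad or distance of drone from where it was at the start of the episode above 0.02 m or distance of any of prop_fl, prop_rr from where it was at the start of the episode above 0.03 m).
It fails at once if another propeller is pushed (contact force between the fingers and prop_fr above 0.5 N or contact force between the fingers and prop_rl above 0.5 N or contact force between the fingers and prop_rr above 0.5 N or angle between the x axis of any of prop_fr, prop_rl, prop_rr and the x axis of drone, either way round above 0.3 rad).
It fails at once if a thing lying on the mat is moved or lifted (distance of any of spare_prop, battery, jar, spanner from where it was at the start of the episode above 0.02 m).
It also fails if it takes over 38 s, if anything falls off the work surface, if the arm or the gripper's body presses on something with over 40 N, if the wrist force passes 120 N, or if a joint passes its speed limit or range.

## Robot

A 6-joint arm with a two-finger parallel gripper is mounted at the origin on the work surface. World frame = base frame: x ahead of the robot, y to its left, z up, the work surface at z = 0. Lengths are in m, angles in rad, forces in N, time in s.
With the tool pointing down it reaches from about 0.425 to 0.95 m from the base axis. Payload 3.5 kg.
Tool frame: the origin (TCP) lies midway between the tips of the shut fingers; the grasp point (between the pads) lies 19 mm behind it; x points along the fingers, y is the direction in which the jaws open and shut, and the axes are right-handed (so a half turn about x gives the same grasp; the last joint's range is limited). The gripper opens to 85 mm and grips with 20 to 120 N. Pads are 22 mm wide; open, the fingers measure 114 mm over their backs; the gripper's body (76 mm by 85 mm) begins 54 mm behind the grasp point. The pads swing forward as they close: fully open they stand 13 mm farther back than shut.
Start: joints at [-1.381, 0.286, 1.577, -0, 1.279, -0.15], TCP at [0.225, -0.636, 0.201] pointing down, gripper open.
Joint ranges: [-2.77, 2.77], [-0.9, 2.22], [0.21, 2.48], [-1.53, 4.67], [0.24, 2.81], [-2.84, 2.84]. Speed limits (rad/s): [2.79, 2.79, 3.14, 3.14, 3.14, 3.14].

## Interface

Orientations are given as a unit quaternion [x, y, z, w].
In Python, from plant import ctrl, vision gives the robot as it stands. The module is installed in compiled form; this text tells all that it offers.
- The arm moves only by the tool play_rows, never from a script. Its arguments are lists of equal length, an entry for each row: "claw": the closure in counts, from 0 (fully open) to 255 (shut); "travel": the shift along the tool's x, y, z in m, a list of three; "dr": the turn, a rotation vector about the tool's x, y, z in rad, a list of three. In form: {"claw": [claw, ...], "travel": [[tx, ty, tz], ...], "dr": [[wx, wy, wz], ...]}. A call has 1 to 20 rows; each row is the pose to reach, as a shift and turn from the pose measured when the call began, along the tool's axes at that moment; what a row does not reach only later rows make up. A row lasts 1/10 s, in which the tool goes at most 50 mm and 8.59 degrees, less where a joint would pass 70% of its speed; a pose out of reach is approached as far as the arm can. A call with a gripper value outside its range is refused whole. The fingers move at their own pace and stop on an object; "force" is the grip in N (left out, the last holds). Time passes only in rows, so rows that repeat a pose let the fingers close. It gives the time, the measured TCP pose, the force and the opening at its end, in the units of the state.
- ctrl.get_state(): the state, without advancing time (a new reading comes with each control period).
- vision.read_camera(name): name is "scene" or "side" or "wrist"; returns a dict with "img" (400x640x3 uint8, red, green, blue), "range_z" (400x640 float32, m along the optical axis (not along the pixel's ray), 0 where there is no reading), "K" (3x3 intrinsics, pixels), "world_to_cam" (4x4, takes a point from world to camera coordinates). Camera axes: x right, y up, looking along -z (the intrinsics and any distortion apply to the point x, -y, -z); pixel columns grow to the right and rows downward; lengths in m; the calibration is good to about 2 mm. A picture is of the moment at which its call begins.
- ctrl.sign_off(): hands the job in, once; it reports no verdict.
The state is a dict: "time": time; "qpos": joint angles; "dq": joint speeds; "joint_efforts": joint torques, N m; "eef_pos": TCP position; "tcp_rot": TCP orientation; "contact_force": force on the tool from outside, world axes, zero at the start; "wrist_torque": the same for the moment, N m; "opening": opening from 0.0 (shut) to 1.0 (fully open).
Only numpy, scipy, OpenCV 4.12 (cv2) and the standard library are available. Lean on these libraries where they do the work, as an engineer would, in place of code of your own. Each camera call takes 0.05 s, during which the arm holds its last target.

## Working session

There is one attempt and no reset: what is moved stays moved. The work goes in short steps, Python scripts to look and compute and a tool call to move; the robot and the scene stay as the last step left them, time stands still between calls to the robot, and variables do not carry over. Pictures are saved under pics/ and viewed, and the job is handed in when it is done.

Besides the shell and the picture viewer there is one more tool, called after "Call:" as a command line: name --argument value ..., lists and objects as JSON in quotes. play_rows: Moves the arm, as the interface text tells. Its arguments: {"type":"object","properties":{"claw":{"type":"array","items":{"type":"number"}},"travel":{"type":"array","items":{"type":"array","items":{"type":"number"}}},"dr":{"type":"array","items":{"type":"array","items":{"type":"number"}}},"force":{"type":"number"}},"required":["claw","travel","dr"]}

```bash
mkdir -p pics
cat > h.py <<'E'
import numpy as np, cv2
from plant import ctrl, vision
def snap(n,fn):
    d=vision.read_camera(n); cv2.imwrite('pics/'+fn,cv2.cvtColor(d['img'],cv2.COLOR_RGB2BGR)); np.savez('pics/'+fn[:-4],**d); return d
def pts(d):
    z=d['range_z'];K=d['K'];v,u=np.mgrid[0:400,0:640]
    P=np.stack([(u-K[0,2])/K[0,0]*z,-(v-K[1,2])/K[1,1]*z,-z,np.ones_like(z)],-1)
    return (P@np.linalg.inv(d['world_to_cam']).T)[...,:3]
def ray(d,u,v,h):
    K=d['K'];T=np.linalg.inv(d['world_to_cam']);r=T[:3,:3]@np.array([(u-K[0,2])/K[0,0],-(v-K[1,2])/K[1,1],-1]);o=T[:3,3]
    return o+r*(h-o[2])/r[2]
E
python3 - <<'E'
from h import *
for n in ['scene','side','wrist']:
    d=snap(n,n+'0.png'); print(n,d['K'].round(1).tolist(),np.linalg.inv(d['world_to_cam'])[:3].round(3).tolist(), d.keys())
print(ctrl.get_state())
E
```

```text
scene [[447.0, 0.0, 320.7], [0.0, 447.0, 197.8], [0.0, 0.0, 1.0]] [[0.801, -0.347, 0.488, 1.168], [0.598, 0.493, -0.632, -0.816], [-0.021, 0.798, 0.603, 0.814]] dict_keys(['img', 'range_z', 'K', 'world_to_cam'])
side [[369.8, 0.0, 318.8], [0.0, 369.8, 194.0], [0.0, 0.0, 1.0]] [[0.913, 0.322, -0.25, 0.351], [-0.407, 0.72, -0.561, -0.571], [-0.001, 0.614, 0.789, 0.789]] dict_keys(['img', 'range_z', 'K', 'world_to_cam'])
wrist [[321.5, 0.0, 315.3], [0.0, 321.5, 196.5], [0.0, 0.0, 1.0]] [[0.334, 0.893, 0.301, 0.303], [-0.943, 0.317, 0.105, -0.608], [-0.002, -0.319, 0.948, 0.373]] dict_keys(['img', 'range_z', 'K', 'world_to_cam'])
{'time': 0.15, 'qpos': array([-1.38099810e+00,  2.87033940e-01,  1.57783422e+00, -2.05677499e-05,
        1.27865204e+00, -1.49989945e-01]), 'dq': array([ 0.00078852, -0.00256424, -0.00366695, -0.00246059,  0.00070585,
        0.00059474]), 'joint_efforts': array([ 1.87600177e-03, -4.06602252e+01, -2.93138534e+01, -1.36880572e-04,
        3.94583112e-03,  1.17593615e-06]), 'eef_pos': array([ 0.22488727, -0.63582027,  0.19942068]), 'tcp_rot': array([-0.69690514, -0.1202394 ,  0.69694618, -0.11887697]), 'contact_force': array([ 0.10495569,  0.6953795 , -0.99243831]), 'wrist_torque': array([-0.01415491, -0.00271413,  0.01543505]), 'opening': 0.9976656862224204}
```

View pics/scene0.png

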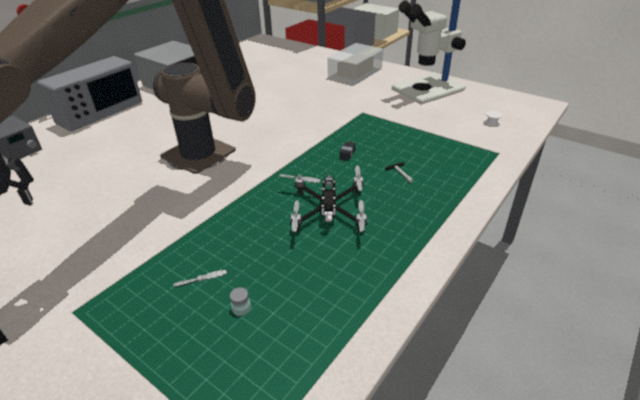

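View pics/side0.png

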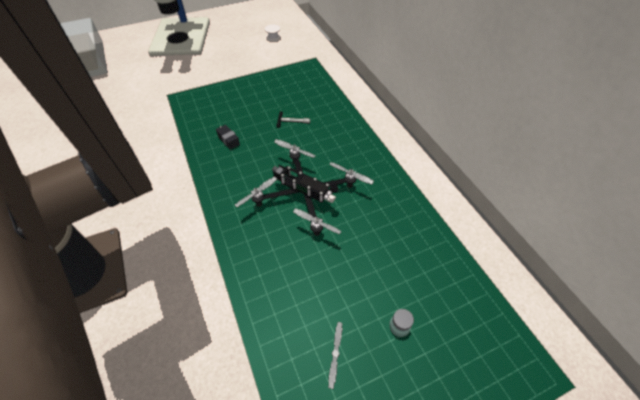

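View pics/wrist0.png

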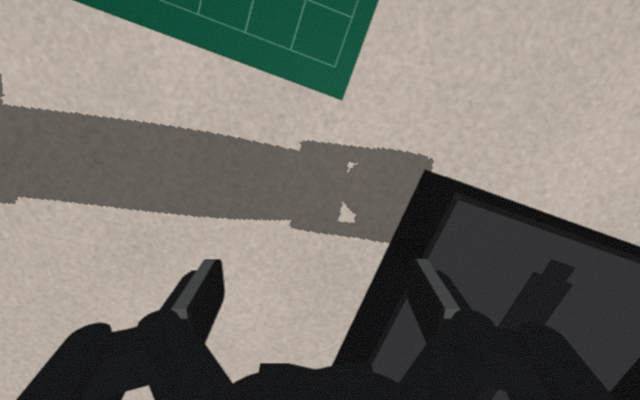

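Run:
```python
from h import *
for n,(a,b,c,e) in {'scene':(150,250,260,420),'side':(130,250,210,390)}.items():
    i=cv2.imread(f'pics/{n}0.png'); s=4
    cv2.imwrite(f'pics/{n}0z.png',cv2.resize(i[a:b,c:e],None,fx=s,fy=s,interpolation=cv2.INTER_CUBIC))
    d=dict(np.load(f'pics/{n}0.npz')); P=pts(d); im=d['img'].astype(int)
    m=((P[...,2]>.045)&(P[...,2]<.075)&(im.min(-1)>110)&(np.abs(im[...,1]-im[...,0])<30)).astype(np.uint8)
    m[:a]=0;m[b:]=0;m[:,:c]=0;m[:,e:]=0
    k,l,st,ce=cv2.connectedComponentsWithStats(m)
    for j in range(1,k):
        if st[j,4]>15:
            v,u=np.where(l==j); X=np.array([ray(d,x,y,.0575) for x,y in zip(u,v)])[:,:2]
            mu=X.mean(0); w,V=np.linalg.eigh(np.cov((X-mu).T)); t=(X-mu)@V[:,1]
            mid=mu+V[:,1]*(t.max()+t.min())/2
            print(n,ce[j].round(),st[j,4],'mid',mid.round(4),'len',np.ptp(t).round(3),'ang',np.degrees(np.arctan2(V[1,1],V[0,1])).round(1), 'z',np.median(P[v,u,2]).round(3), X[t.argmin()].round(3),X[t.argmax()].round(3))
```

```text
scene [358. 178.] 119 mid [0.5856 0.1246] len 0.121 ang 127.0 z 0.058 [0.626 0.079] [0.548 0.172]
scene [286. 175.] 20 mid [0.4044 0.0089] len 0.04 ang -158.5 z 0.059 [0.422 0.018] [ 0.387 -0.001]
scene [307. 179.] 100 mid [0.4672 0.0293] len 0.072 ang -148.7 z 0.057 [0.499 0.046] [0.437 0.009]
scene [295. 216.] 155 mid [ 0.5453 -0.122 ] len 0.123 ang 126.0 z 0.058 [ 0.584 -0.17 ] [ 0.506 -0.075]
scene [361. 216.] 154 mid [ 0.6879 -0.0186] len 0.127 ang 123.5 z 0.057 [ 0.72  -0.073] [0.654 0.035]
scene [328. 213.] 22 mid [ 0.6119 -0.0639] len 0.022 ang -145.0 z 0.05 [ 0.621 -0.058] [ 0.601 -0.067]
side [292. 147.] 158 mid [0.5841 0.1262] len 0.125 ang 125.9 z 0.059 [0.622 0.076] [0.548 0.177]
side [354. 174.] 178 mid [ 0.6873 -0.0182] len 0.125 ang 124.6 z 0.059 [ 0.719 -0.072] [0.653 0.034]
side [257. 190.] 197 mid [0.4421 0.0228] len 0.125 ang -158.9 z 0.059 [0.499 0.049] [0.383 0.001]
side [328. 194.] 34 mid [ 0.6025 -0.061 ] len 0.026 ang -138.2 z 0.05 [ 0.612 -0.053] [ 0.592 -0.068]
side [315. 220.] 243 mid [ 0.5432 -0.1203] len 0.126 ang 125.4 z 0.059 [ 0.58  -0.171] [ 0.509 -0.068]
```

```bash
sleep 1
```

```text
(no output)
```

View pics/scene0z.png

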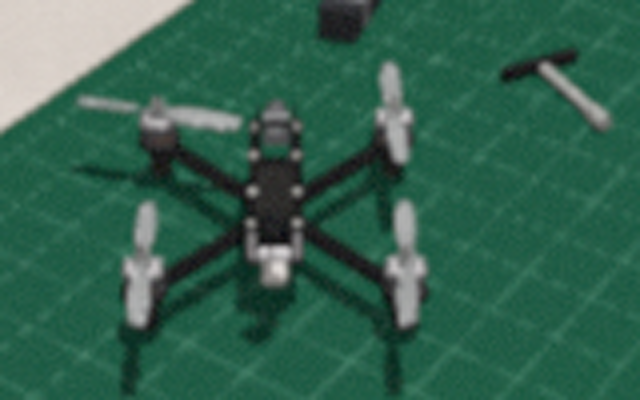

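View pics/side0z.png

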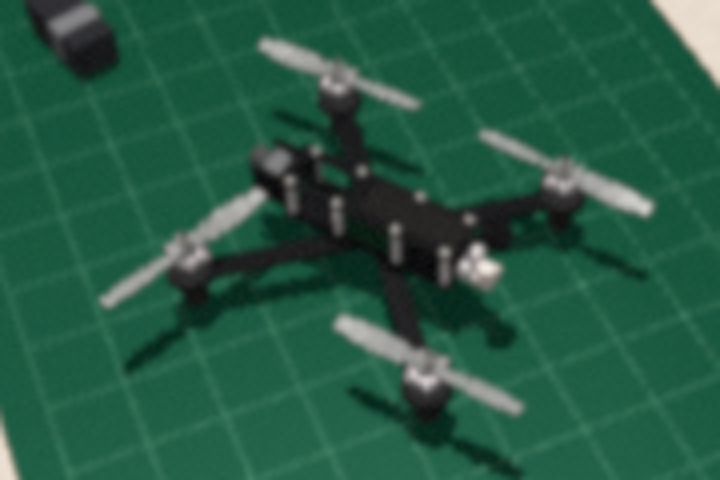

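Run:
```python
from h import *
from scipy.spatial.transform import Rotation as R
s=ctrl.get_state(); print(R.from_quat(s['tcp_rot']).as_matrix().round(3))
d=dict(np.load('pics/side0.npz'));P=pts(d);e=dict(np.load('pics/scene0.npz'));Q=pts(e)
h=np.array([.4417,.0228]);c=np.array([.5645,.0022])
for X in (P,Q):
    for f in (.25,.35,.45,.55,.65,.75):
        p=h+(c-h)*f; k=np.hypot(X[...,0]-p[0],X[...,1]-p[1])<.006; print(f,np.sort(X[k][:,2])[-4:].round(3))
```

```text
[[-0.     0.333 -0.943]
 [ 0.002 -0.943 -0.333]
 [-1.    -0.002 -0.   ]]
0.25 [0.034 0.034 0.035 0.036]
0.35 [0.035 0.036 0.036 0.036]
0.45 [0.034 0.034 0.034 0.035]
0.55 [0.034 0.035 0.035 0.035]
0.65 [0.034 0.034 0.035 0.035]
0.75 [0.062 0.065 0.066 0.068]
0.25 [0.035 0.035 0.035 0.035]
0.35 [0.032 0.032 0.033 0.034]
0.45 [0.033 0.034 0.034 0.036]
0.55 [0.033 0.033 0.033 0.034]
0.65 [0.033 0.034 0.034 0.035]
0.75 [0.032 0.033 0.034 0.067]
```

Call:
play_rows --claw '[255,255,255,255,255,255,255,255,255,255,255,255,255,255,255,255,255,255,255,255]' --travel '[[0,-0.03,-0.04],[0,-0.06,-0.08],[0,-0.09,-0.12],[0,-0.12,-0.16],[0,-0.15,-0.2],[0,-0.18,-0.24],[0,-0.21,-0.28],[0,-0.24,-0.32],[0,-0.27,-0.36],[0,-0.29,-0.39],[0,-0.313,-0.423],[0,-0.35,-0.43],[0,-0.39,-0.435],[0,-0.43,-0.44],[0,-0.47,-0.445],[0,-0.51,-0.45],[0,-0.55,-0.46],[0,-0.582,-0.463],[0,-0.582,-0.463],[0,-0.582,-0.463]]' --dr '[[0,0,0],[-0.05,0,0],[-0.1,0,0],[-0.15,0,0],[-0.2,0,0],[-0.25,0,0],[-0.279,0,0],[-0.279,0,0],[-0.279,0,0],[-0.279,0,0],[-0.279,0,0],[-0.279,0,0],[-0.279,0,0],[-0.279,0,0],[-0.279,0,0],[-0.279,0,0],[-0.279,0,0],[-0.279,0,0],[-0.279,0,0],[-0.279,0,0]]'

```text
time: 2.15
eef_pos: [0.4672, 0.0676, 0.2005]
tcp_rot: [0.673, 0.216, -0.673, 0.215]
contact_force: [0.3, 0.7, -0.5]
opening: -0.003
```

Run:
```python
from h import *
from scipy.spatial.transform import Rotation as R
for n in ['side','wrist']: snap(n,n+'1.png')
s=ctrl.get_state(); print(R.from_quat(s['tcp_rot']).as_matrix().round(3),s['eef_pos'],s['opening'],s['time'],s['qpos'].round(2))
```

```text
[[-0.     0.579 -0.815]
 [ 0.001 -0.815 -0.579]
 [-1.    -0.001 -0.   ]] [0.46759819 0.06648457 0.20053573] 0.0019203714501555029 2.25 [-0.07 -0.17  2.06  0.    1.26  0.88]
```

View pics/side1.png

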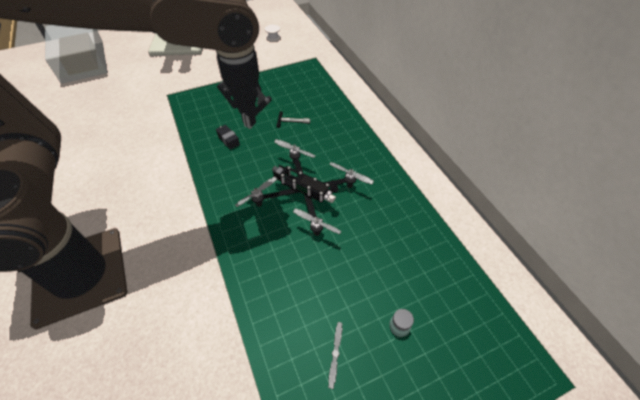

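View pics/wrist1.png

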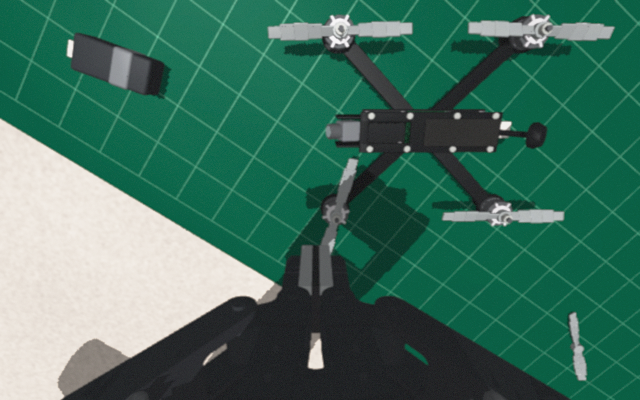

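Run:
```python
from h import *
from scipy.spatial.transform import Rotation as R
d=dict(np.load('pics/wrist1.npz'));P=pts(d)
M=np.array([[0,.579,-.815],[.001,-.815,-.579],[-1,-.001,0]]);tc=np.array([.4676,.0665,.2005])
L=(P-tc)@M
ok=(d['range_z']>0)&(P[...,2]>.12)
for a in np.arange(-.08,.01,.005):
    k=ok&(L[...,0]>=a)&(L[...,0]<a+.005)
    if k.sum(): print(round(a,3),k.sum(),'y',L[k][:,1].min().round(3),L[k][:,1].max().round(3),'z',L[k][:,2].min().round(3),L[k][:,2].max().round(3))
for n,u,v,h in [('bat',115,60,.03),('hub',336,210,.065),('tip',352,160,.0575),('flend',328,250,.0575),('fr',340,31,.0655),('rl',500,213,.0655),('rr',537,31,.0655)]: print(n,ray(d,u,v,h).round(4))
```

```text
-0.08 1655 y -0.032 0.032 z -0.016 0.012
-0.075 457 y -0.021 0.021 z -0.015 -0.007
-0.07 652 y -0.011 0.01 z -0.013 0.01
-0.065 374 y -0.014 0.013 z -0.013 -0.007
-0.06 414 y -0.014 0.013 z -0.013 -0.007
-0.055 371 y -0.014 0.013 z -0.013 -0.007
-0.05 341 y -0.014 0.014 z -0.013 -0.007
-0.045 304 y -0.014 0.013 z -0.013 -0.007
-0.04 184 y -0.013 0.012 z -0.013 -0.007
-0.035 28 y -0.007 0.006 z -0.012 -0.011
bat [0.4416 0.2916 0.03  ]
hub [0.4508 0.0287 0.065 ]
tip [0.501  0.0456 0.0575]
flend [0.4058 0.0057 0.0575]
fr [0.5856 0.1248 0.0655]
rl [ 0.5464 -0.1106  0.0655]
rr [ 0.6842 -0.0135  0.0655]
```

Run:
```python
from h import *
d=dict(np.load('pics/wrist1.npz'));P=pts(d)
M=np.array([[0,.579,-.815],[.001,-.815,-.579],[-1,-.001,0]]);tc=np.array([.4676,.0665,.2005])
L=(P-tc)@M
for v in range(236,300,8): print(v,L[v,307].round(3),d['range_z'][v,307].round(3),d['img'][v,307], L[v,300].round(3))
w=d['world_to_cam']
for x in ([0,0,0],[-.019,0,0],[-.04,0,-.011]):
    p=w@np.append(tc+M@np.array(x),1); print(x,320*0+d['K'][0,2]+d['K'][0,0]*p[0]/-p[2], d['K'][1,2]-d['K'][1,1]*p[1]/-p[2])
im=d['img'].astype(int)
m=((P[...,2]>.045)&(P[...,2]<.075)&(im.min(-1)>90)&(np.ptp(im,axis=-1)<35)).astype(np.uint8)
k,l,st,ce=cv2.connectedComponentsWithStats(m)
for j in range(1,k):
    if st[j,4]>40:
        v,u=np.where(l==j); X=np.array([ray(d,x,y,.0575) for x,y in zip(u,v)])[:,:2]
        mu=X.mean(0); W,V=np.linalg.eigh(np.cov((X-mu).T)); t=(X-mu)@V[:,1]
        print(ce[j].round(),st[j,4],(mu+V[:,1]*(t.max()+t.min())/2).round(4),np.ptp(t).round(3),np.degrees(np.arctan2(V[1,1],V[0,1])).round(1),np.median(P[v,u,2]).round(3),X[t.argmin()].round(3),X[t.argmax()].round(3))
i=cv2.imread('pics/wrist1.png'); cv2.imwrite('pics/wrist1z.png',cv2.resize(i[140:290,240:440],None,fx=4,fy=4,interpolation=cv2.INTER_CUBIC))
```

```text
236 [ 0.201 -0.011  0.096] 0.412 [15 59 46] [ 0.201 -0.02   0.096]
244 [ 0.2   -0.011  0.108] 0.415 [31 62 53] [ 0.2   -0.02   0.108]
252 [-0.042 -0.004 -0.012] 0.148 [97 99 99] [ 0.2   -0.02   0.119]
260 [-0.049 -0.004 -0.012] 0.141 [96 97 98] [-0.042 -0.007 -0.008]
268 [-0.055 -0.004 -0.012] 0.135 [95 96 97] [-0.055 -0.007 -0.011]
276 [-0.061 -0.004 -0.012] 0.129 [95 97 98] [-0.061 -0.006 -0.011]
284 [-0.067 -0.003 -0.012] 0.124 [95 99 98] [-0.173 -0.    -0.083]
292 [-0.073 -0.003 -0.012] 0.117 [31 33 35] [-0.076 -0.006 -0.014]
[0, 0, 0] 315.65409538745246 235.80167855738762
[-0.019, 0, 0] 315.6927384609758 251.1758877887208
[-0.04, 0, -0.011] 315.800283274624 251.74936643185666
[338.  30.] 2393 [0.587  0.1257] 0.127 126.9 0.059 [0.622 0.073] [0.55  0.177]
[540.  30.] 2411 [ 0.6903 -0.0188] 0.128 123.8 0.059 [ 0.73 -0.07] [0.658 0.037]
[371. 116.] 45 [0.5458 0.0573] 0.007 -139.3 0.066 [0.548 0.06 ] [0.544 0.054]
[410. 116.] 46 [0.5673 0.0272] 0.007 117.7 0.066 [0.569 0.024] [0.566 0.03 ]
[457. 115.] 43 [ 0.5937 -0.0098] 0.007 79.9 0.066 [ 0.593 -0.013] [ 0.596 -0.007]
[496. 115.] 43 [ 0.6152 -0.0396] 0.007 132.6 0.066 [ 0.617 -0.043] [ 0.613 -0.037]
[345. 131.] 491 [0.5187 0.0708] 0.032 124.1 0.059 [0.525 0.056] [0.512 0.086]
[339. 204.] 1014 [0.4523 0.0267] 0.108 -159.2 0.059 [0.504 0.044] [0.404 0.002]
[505. 215.] 1461 [ 0.5473 -0.1211] 0.128 125.0 0.059 [ 0.581 -0.176] [ 0.51  -0.069]
```

View pics/wrist1z.png

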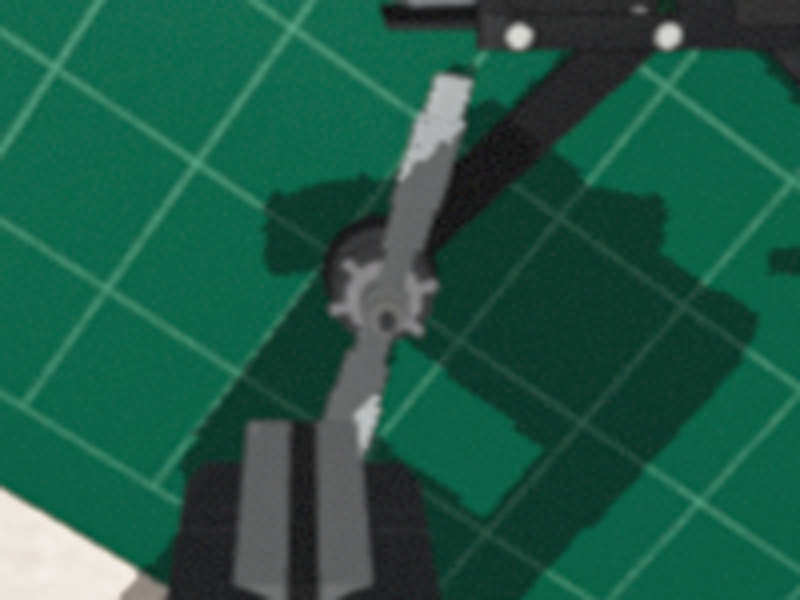

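Run:
```python
from h import *
M=np.array([[0,.579,-.815],[.001,-.815,-.579],[-1,-.001,0]]);tc=np.array([.4676,.0665,.2005])
snap('scene','scene1.png')
for n in ('side','scene'):
    d=dict(np.load(f'pics/{n}1.npz'));P=pts(d);L=(P-tc)@M
    w=d['world_to_cam']
    for x in ([0,0,0],[-.035,0,0]):
        p=w@np.append(tc+M@np.array(x),1); u,v=d['K'][0,2]-d['K'][0,0]*p[0]/p[2], d['K'][1,2]+d['K'][1,1]*p[1]/p[2]; print(n,x,u,v)
        if x[0]==0:
            a,b=int(v)-60,int(u)-60; cv2.imwrite(f'pics/{n}1z.png',cv2.resize(cv2.drawMarker(cv2.imread(f'pics/{n}1.png'),(round(u),round(v)),(0,0,255),0,5)[a:a+100,b:b+120],None,fx=5,fy=5))
    k=(np.abs(L[...,1])<.02)&(np.abs(L[...,2])<.02)&(L[...,0]<.05)
    print(np.sort(L[k][:,0])[-12:].round(3))
    for lo in np.arange(-.07,.01,.01):
        q=k&(L[...,0]>lo)&(L[...,0]<lo+.01); 
        if q.sum(): print(lo.round(2),q.sum(),L[q].min(0).round(3),L[q].max(0).round(3))
```

```text
side [0, 0, 0] 252.50248158069087 135.40285118534536
side [-0.035, 0, 0] 250.27319690832246 123.7902920248906
[-0.039 -0.038 -0.037 -0.037 -0.037 -0.036 -0.036 -0.036 -0.036 -0.035
 -0.034 -0.032]
-0.07 36 [-0.07  -0.015  0.002] [-0.06   0.012  0.012]
-0.06 45 [-0.06  -0.016 -0.007] [-0.05   0.012  0.012]
-0.05 48 [-0.05  -0.015 -0.006] [-0.04   0.012  0.013]
-0.04 18 [-0.04  -0.014 -0.002] [-0.032  0.009  0.012]
scene [0, 0, 0] 313.2474102183596 131.5330197434708
scene [-0.035, 0, 0] 312.8454191932438 120.41598142316076
[-0.038 -0.038 -0.038 -0.035 -0.034 -0.033 -0.033 -0.033 -0.032 -0.032
 -0.031 -0.031]
-0.07 18 [-0.068  0.004 -0.01 ] [-0.06   0.014  0.01 ]
-0.06 28 [-0.06   0.002 -0.01 ] [-0.05   0.017  0.01 ]
-0.05 24 [-0.05   0.003 -0.009] [-0.041  0.017  0.01 ]
-0.04 17 [-0.04   0.002 -0.009] [-0.031  0.013  0.011]
```

```bash
sleep 1
```

```text
(no output)
```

View pics/side1z.png

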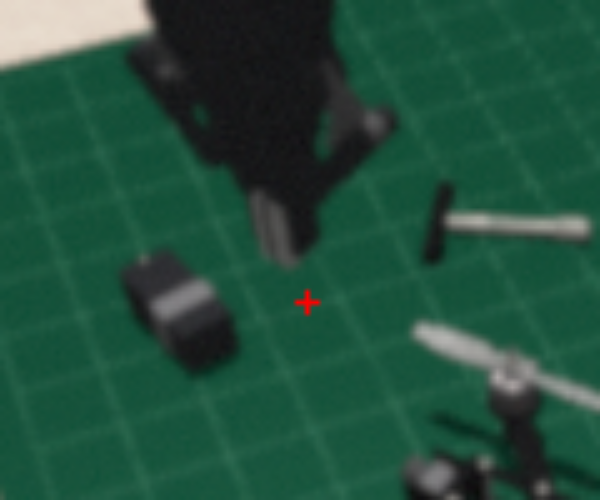

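View pics/scene1z.png

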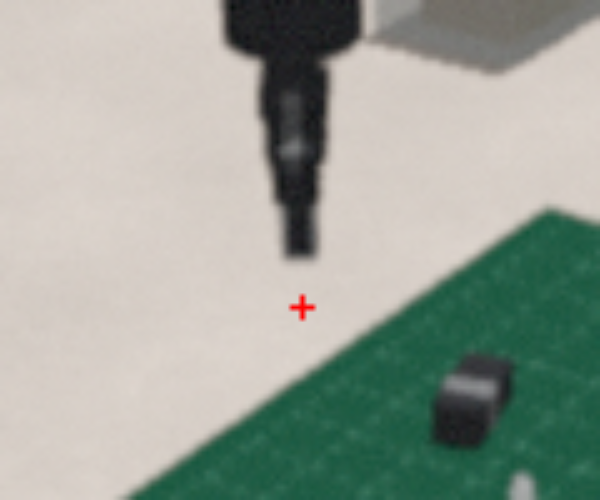

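Call:
play_rows --claw '[255,255,255,255,255,255,255]' --travel '[[0.03,0,0],[0.06,0,0],[0.09,0,0],[0.12,0,0],[0.14,0,0],[0.14,0,0],[0.14,0,0]]' --dr '[[0,0,0],[0,0,0],[0,0,0],[0,0,0],[0,0,0],[0,0,0],[0,0,0]]'

```text
time: 3.0
eef_pos: [0.468, 0.0657, 0.0608]
tcp_rot: [-0.674, -0.215, 0.674, -0.214]
contact_force: [0.9, 0.3, 1.5]
opening: -0.001
```

```bash
cat >> h.py <<'E'
from scipy.spatial.transform import Rotation as R
def tipcheck(tag):
    s=ctrl.get_state();tc=s['eef_pos'];M=R.from_quat(s['tcp_rot']).as_matrix();print('tcp',tc.round(4),'t',s['time'],'F',s['contact_force'].round(2),'dev',M.round(3)[:,1])
    for n in ('side','scene','wrist'):
        d=snap(n,f'{n}{tag}.png');P=pts(d);L=(P-tc)@M
        k=(np.abs(L[...,1])<.017)&(np.abs(L[...,2])<.016)&(L[...,0]<.02)&(d['range_z']>0)&(P[...,2]>.02)&(d['img'].max(-1)<130)
        k&=(d['img'][...,1].astype(int)-d['img'][...,0]<20)
        print(n,'low z',np.sort(P[k][:,2])[:8].round(3)); q=k&(L[...,0]>-.07)
        if q.sum(): print(' y',L[q][:,1].min().round(3),L[q][:,1].max().round(3),'z',L[q][:,2].min().round(3),L[q][:,2].max().round(3))
        w=d['world_to_cam'];p=w@np.append(tc,1); u,v=d['K'][0,2]-d['K'][0,0]*p[0]/p[2], d['K'][1,2]+d['K'][1,1]*p[1]/p[2]
        a,b=max(0,min(280,int(v)-60)),max(0,min(480,int(u)-80)); cv2.imwrite(f'pics/{n}{tag}z.png',cv2.resize(cv2.imread(f'pics/{n}{tag}.png')[a:a+120,b:b+160],None,fx=5,fy=5,interpolation=cv2.INTER_CUBIC))
E
python3 -c "
from h import *
tipcheck('2')"
```

```text
tcp [0.468  0.0657 0.0608] t 3.0 F [0.91 0.3  1.55] dev [ 0.578 -0.816 -0.002]
side low z [0.094 0.097 0.098 0.098 0.098 0.099 0.1   0.1  ]
 y -0.013 0.013 z -0.007 0.013
scene low z [0.097 0.097 0.098 0.098 0.099 0.099 0.099 0.1  ]
 y 0.002 0.016 z -0.009 0.009
wrist low z [0.096 0.096 0.096 0.096 0.096 0.096 0.096 0.096]
 y -0.013 0.014 z -0.014 0.009
```

```bash
sleep 1
```

```text
(no output)
```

View pics/side2z.png

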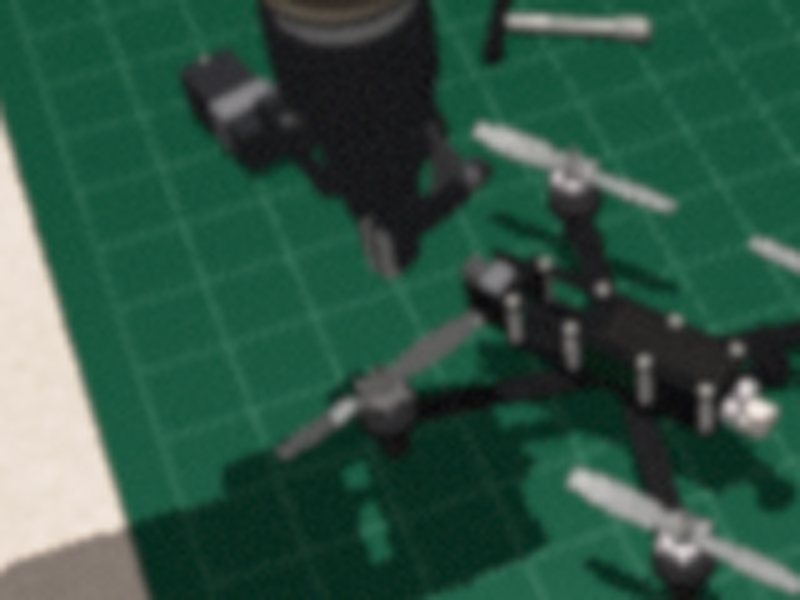

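View pics/wrist2z.png

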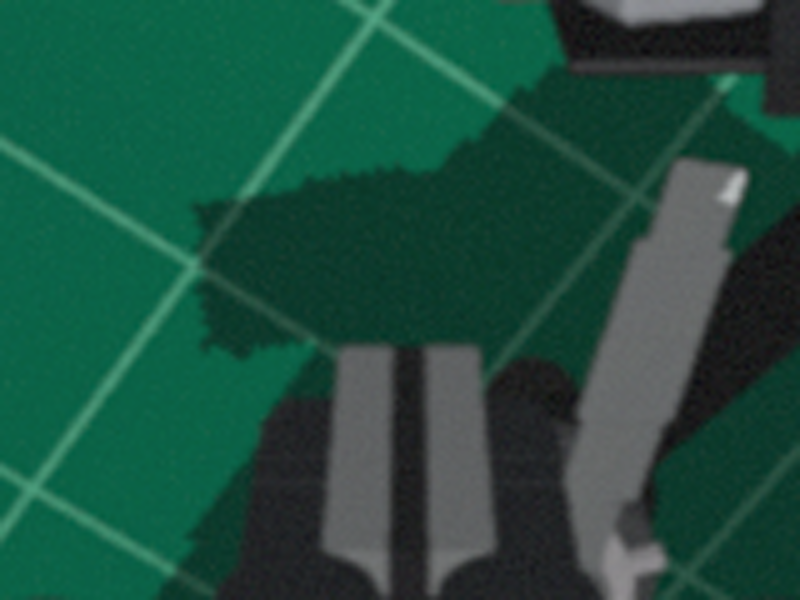

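Call:
play_rows --claw '[255,255,255,255,255]' --travel '[[0.015,0,0],[0.03,0,0],[0.048,0,0],[0.048,0,0],[0.048,0,0]]' --dr '[[0,0,0],[0,0,0],[0,0,0],[0,0,0],[0,0,0]]'

```text
time: 3.65
eef_pos: [0.47, 0.0661, 0.0152]
tcp_rot: [0.675, 0.215, -0.672, 0.215]
contact_force: [-0.2, -0.2, 0.5]
opening: -0.004
```

```bash
python3 -c "
from h import *
tipcheck('3')"
```

```text
tcp [0.47   0.0661 0.0152] t 3.65 F [-0.17 -0.25  0.5 ] dev [ 0.578 -0.816  0.001]
side low z [0.048 0.048 0.05  0.053 0.054 0.054 0.056 0.056]
 y -0.011 0.013 z -0.003 0.013
scene low z [0.048 0.05  0.051 0.053 0.053 0.054 0.054 0.054]
 y 0.001 0.016 z -0.009 0.01
wrist low z [0.049 0.05  0.05  0.05  0.05  0.05  0.05  0.05 ]
 y -0.013 0.014 z -0.013 0.01
```

```bash
sleep 1
```

```text
(no output)
```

View pics/side3z.png

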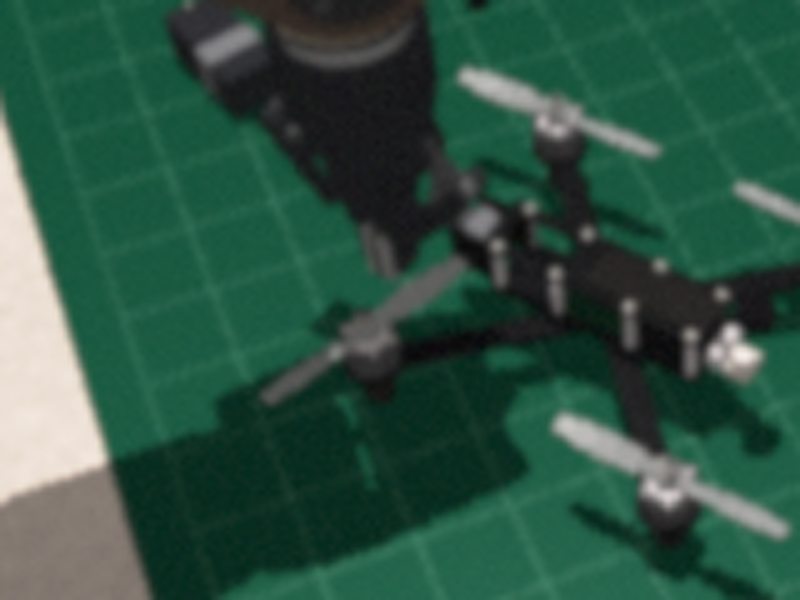

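View pics/wrist3z.png

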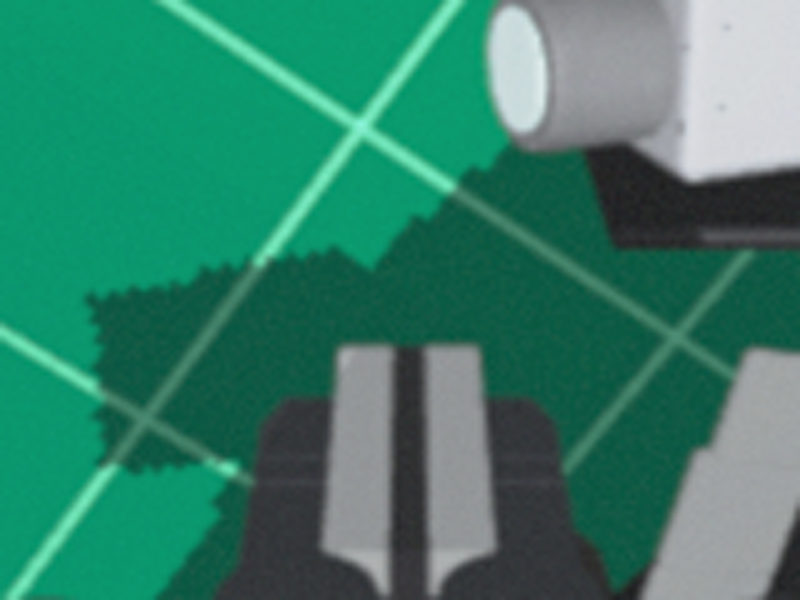

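Call:
play_rows --claw '[255,255,255,255,255,255,255,255,255,255,255,255,255,255]' --travel '[[0.003,0,0],[0.003,0.003,0.002],[0.003,0.007,0.004],[0.003,0.01,0.0035],[0.003,0.013,0.003],[0.003,0.016,0.0025],[0.003,0.019,0.002],[0.003,0.022,0.0017],[0.003,0.025,0.0025],[0.003,0.028,0.003],[0.003,0.031,0.004],[0.003,0.035,0.0055],[0.003,0.0385,0.0064],[0.003,0.0385,0.0064]]' --dr '[[0,0,0],[0,0,0],[0,0,0],[0,0,0],[0,0,0],[0,0,0],[0,0,0],[0,0,0],[0,0,0],[0,0,0],[0,0,0],[0,0,0],[0,0,0],[0,0,0]]'

```text
time: 5.2
eef_pos: [0.4879, 0.0305, 0.0129]
tcp_rot: [0.676, 0.214, -0.672, 0.215]
contact_force: [-0.7, -0.1, 0.5]
opening: 0.003
```

```bash
python3 -c "
from h import *
tipcheck('4')"
```

```text
tcp [0.4879 0.0305 0.0129] t 5.2 F [-0.66 -0.06  0.51] dev [ 0.578 -0.816  0.003]
side low z [0.03  0.03  0.03  0.031 0.032 0.032 0.032 0.032]
 y -0.014 0.016 z -0.005 0.016
scene low z [0.03  0.031 0.031 0.031 0.032 0.032 0.032 0.033]
 y -0.0 0.016 z -0.01 0.015
wrist low z [0.03 0.03 0.03 0.03 0.03 0.03 0.03 0.03]
 y -0.014 0.017 z -0.013 0.011
```

```bash
sleep 1
```

```text
(no output)
```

View pics/side4z.png

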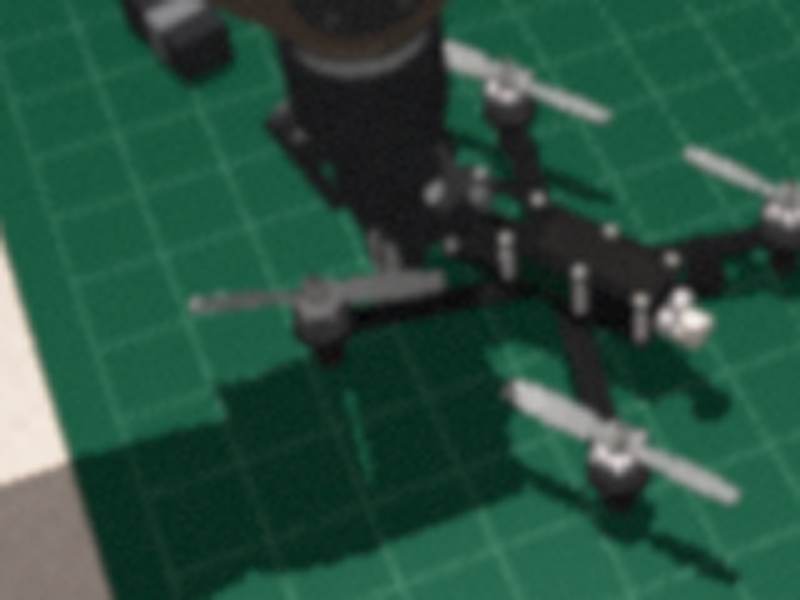

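View pics/wrist4.png

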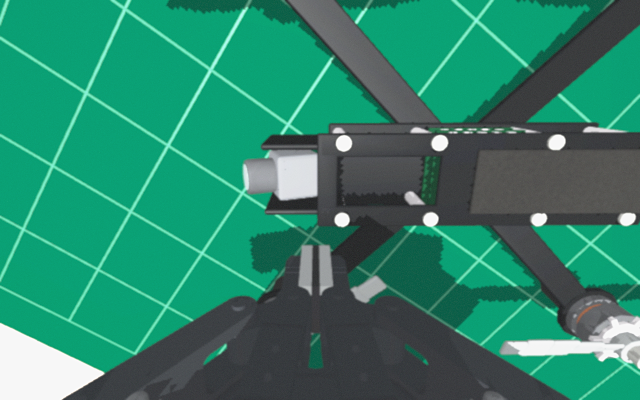

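Call:
play_rows --claw '[255,255,255,255,255,255,255,255,255,255]' --travel '[[0,0.003,0.002],[0,0.0065,0.0054],[0,0.009,0.008],[0,0.0115,0.0105],[0,0.013,0.013],[0,0.0155,0.016],[0,0.0175,0.019],[0,0.0195,0.022],[0,0.02,0.024],[0,0.02,0.024]]' --dr '[[0,0,0],[0,0,0],[0,0,0],[0,0,0],[0,0,0],[0,0,0],[0,0,0],[0,0,0],[0,0,0],[0,0,0]]'

```text
time: 6.35
eef_pos: [0.4795, 0.0005, 0.0127]
tcp_rot: [0.676, 0.214, -0.672, 0.215]
contact_force: [-0.2, 0.1, 0.8]
opening: 0.0
```

```bash
cat >> h.py <<'E'
def props(tag):
  for n in ('side','scene'):
    d=dict(np.load(f'pics/{n}{tag}.npz')); P=pts(d); im=d['img'].astype(int)
    for nm,c in dict(fl=(.4417,.0228),fr=(.585,.1254),rl=(.544,-.121),rr=(.6876,-.0184)).items():
        # lit or shaded grey, height band, near hub
        m=(P[...,2]>.049)&(P[...,2]<.066)&(im.min(-1)>60)&(np.ptp(im,axis=-1)<30)&(np.hypot(P[...,0]-c[0],P[...,1]-c[1])<.068)
        v,u=np.where(m)
        if len(v)<15: print(n,nm,'few');continue
        X=np.array([ray(d,x,y,.0575) for x,y in zip(u,v)])[:,:2]
        vx,vy,x0,y0=cv2.fitLine(X.astype(np.float32),cv2.DIST_HUBER,0,.003,.01).ravel()
        t=(X-[x0,y0])@[vx,vy]
        print(n,nm,len(v),'ang',np.degrees(np.arctan2(vy,vx)).round(1)%180,'mid',(np.array([x0,y0])+np.array([vx,vy])*(t.max()+t.min())/2).round(4),np.ptp(t).round(3))
E
python3 -c "
from h import *
tipcheck('5');props('5')"
```

```text
tcp [0.4795 0.0005 0.0127] t 6.35 F [-0.21  0.13  0.82] dev [ 0.578 -0.816  0.002]
side low z [0.045 0.051 0.053 0.054 0.056 0.056 0.057 0.057]
 y -0.016 0.016 z -0.005 0.016
scene low z [0.03  0.031 0.031 0.031 0.032 0.032 0.032 0.033]
 y -0.016 0.017 z -0.016 0.015
wrist low z [0.031 0.032 0.032 0.032 0.032 0.032 0.032 0.032]
 y -0.017 0.014 z -0.016 0.01
side fl 225 ang 123.7 mid [0.4404 0.024 ] 0.125
side fr 137 ang 128.0 mid [0.5918 0.1164] 0.101
side rl 261 ang 125.3 mid [ 0.5431 -0.1205] 0.127
side rr 195 ang 123.9 mid [ 0.6871 -0.0184] 0.125
scene fl 60 ang 147.8 mid [ 0.4606 -0.004 ] 0.068
scene fr 112 ang 127.2 mid [0.5856 0.1247] 0.122
scene rl 156 ang 125.8 mid [ 0.5439 -0.1202] 0.127
scene rr 157 ang 123.3 mid [ 0.6876 -0.0188] 0.127
```

```bash
sleep 1
```

View pics/side5z.png

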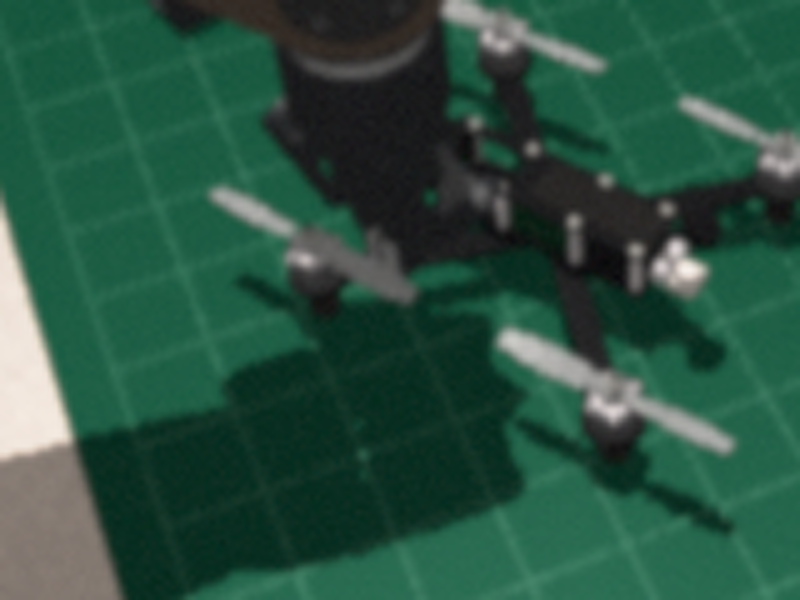

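View pics/scene5z.png

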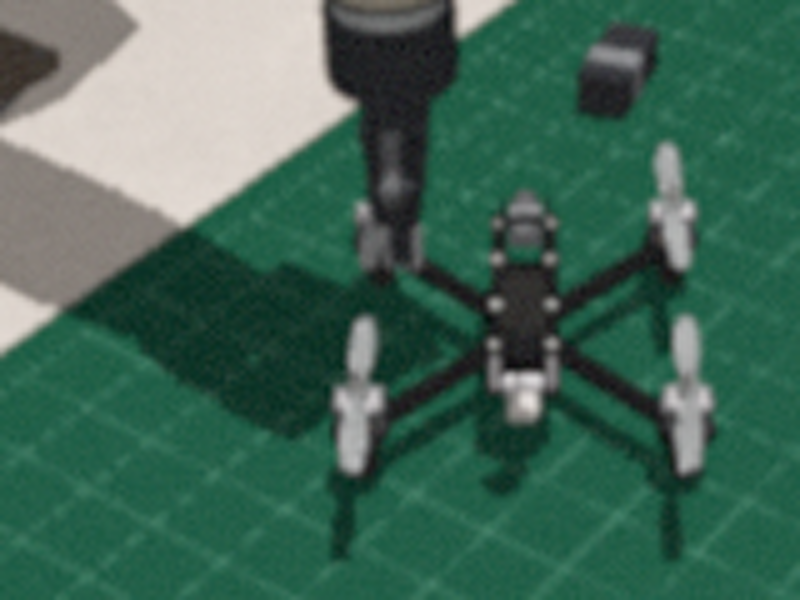

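Call:
play_rows --claw '[255,255,255,255,255,255,255,255,255,255,255]' --travel '[[0,0,-0.004],[0,0,-0.009],[0,0,-0.014],[0,0,-0.014],[-0.03,0,-0.014],[-0.07,0,-0.014],[-0.11,0,-0.014],[-0.15,0,-0.014],[-0.19,0,-0.014],[-0.19,0,-0.014],[-0.19,0,-0.014]]' --dr '[[0,0,0],[0,0,0],[0,0,0],[0,0,0],[0,0,0],[0,0,0],[0,0,0],[0,0,0],[0,0,0],[0,0,0],[0,0,0]]'

```text
time: 7.6
eef_pos: [0.4906, 0.0086, 0.2041]
tcp_rot: [0.677, 0.214, -0.671, 0.215]
contact_force: [0.8, 0.7, -1.3]
opening: 0.001
```

```bash
python3 -c "
from h import *
tipcheck('6');props('6')"
```

```text
tcp [0.4906 0.0086 0.2041] t 7.6 F [ 0.79  0.72 -1.34] dev [ 0.579 -0.816  0.004]
side low z [0.237 0.238 0.238 0.239 0.24  0.24  0.241 0.241]
 y -0.014 0.013 z -0.004 0.013
scene low z [0.234 0.234 0.235 0.236 0.237 0.238 0.239 0.24 ]
 y 0.001 0.016 z -0.008 0.01
wrist low z [0.235 0.235 0.235 0.235 0.235 0.235 0.235 0.235]
 y -0.017 0.016 z -0.013 0.012
side fl 211 ang 124.0 mid [0.44   0.0237] 0.126
side fr 173 ang 127.4 mid [0.585  0.1267] 0.126
side rl 254 ang 125.6 mid [ 0.5441 -0.1211] 0.125
side rr 193 ang 123.8 mid [ 0.6878 -0.0179] 0.125
scene fl 107 ang 123.4 mid [0.4425 0.0218] 0.127
scene fr 112 ang 127.0 mid [0.5854 0.1246] 0.122
scene rl 155 ang 125.8 mid [ 0.5452 -0.122 ] 0.123
scene rr 152 ang 123.3 mid [ 0.6876 -0.0188] 0.127
```

```bash
sleep 1
```

```text
(no output)
```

View pics/side6.png

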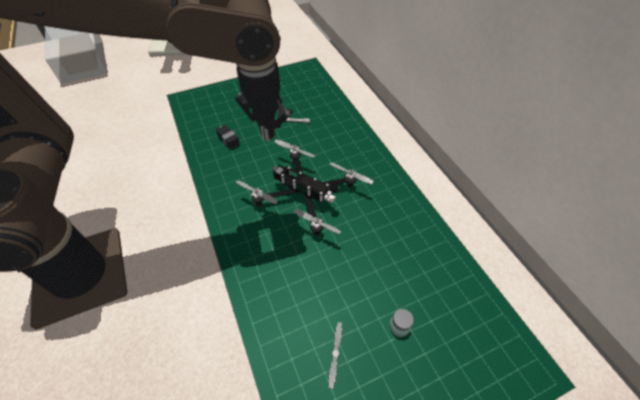

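View pics/wrist6.png

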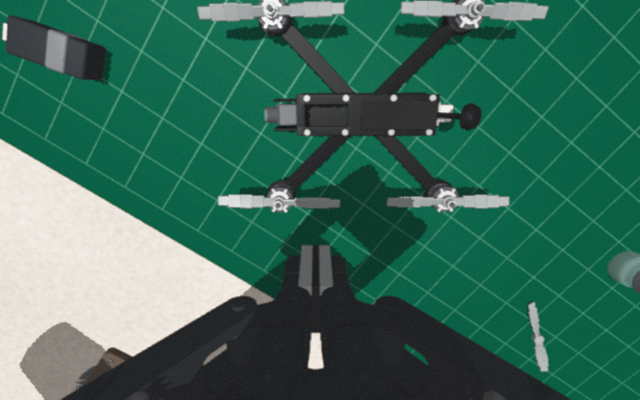

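All four propellers lie fore and aft and the hand is clear, so I am handing in.

```bash
python3 -c "
from h import *
print(ctrl.sign_off())"
```

```text
the job is handed in; nothing more can be done
None
```

The front-left propeller now lies fore and aft, and the job is handed in; `sign_off` gives no verdict. With the fingers shut, I pushed its inner blade about 77° clockwise (seen from above), backed off sideways and lifted clear.

**Last checks, with the hand away:**
- **Front-left propeller:** it reads 124.0° in the side view and 123.4° in the scene view, against the body line at about 125.5°. That is about 2° off, with 12° allowed.
- **Other propellers:** they read 123–127°, the same as before to within about 1.5°.
- **Drone:** the propeller centres used to locate it moved no more than about 2 mm, which is the camera accuracy.
- **Things on the mat:** the spare propeller, battery, jar and spanner look undisturbed in the last pictures. I did not measure them.
- **Force and time:** the wrist force stayed at noise level, under about 2 N, at every reading. The arm time used was about 7.6 s of the 38 s.

**One disagreement:** all three cameras showed the real fingertips about 35 mm behind the reported TCP. I set the pushing height from the cameras, with the tips at about 47 mm above the bench.

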